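Shut the spindle guard's gate and drop its gravity latch

TASK

The little gate of the guard round the spindle chuck stands open. Lift its latch bar by the ball knob while the gate is still open, swing the gate shut against the spring buffer with the bar passing over the keeper's front lip, and let the bar drop fully into the keeper's notch so that the gate stays latched when you let go. Be gentle with the keeper (never more than about 20 N on it) and leave the loose things round the guard where they are.

Things in the scene. Friction and masses are not known exactly. Their poses are not given: they have to be found in the camera images.
- guard: Fixed bench guard: grey base 160 x 245 x 8 mm, sheet walls 100 mm high at back and sides, spindle block with steel chuck (top 90 mm) inside. Origin at bench level amid it; x points from the open front (gate) to the back wall, y to the hinge side, z up. In this frame the hinge axis is at x -55, y +100 mm, the keeper at x -55, y -95 mm.
- gate_hinge (a point): Point on the gate's vertical hinge axis, 117 mm above the bench (height of the latch bar's pivot). The gate is an aluminium frame with a clear panel, 175 mm long from this axis, 10 mm thick, top 105 mm above the bench, 0.45 kg.
- gate (a joint): Gate angle, rad: 0 = shut (gate along the guard's -y from the hinge), grows as its free end swings out to the guard's -x, towards the robot; range -0.065 to 1.1. Hinge friction 0.05 N m: it stays where left, except against the buffer. Latched, it reads within about 0.05 of 0, depending on the keeper's setting.
- buffer_nose (a point): Rubber nose of the spring buffer at its full reach, fixed to the guard 55 mm above the bench, behind the gate's free end (165 mm from the hinge). It meets the gate at about 0.19 rad and pushes it open with 2 N, rising to about 6 N at gate angle 0. Let go unlatched, the gate swings back open to 0.2 rad or more.
- latch (a joint): Angle of the latch bar on the gate, rad: 0 = level, fully down; grows as its free end rises; range 0 to 0.6. Resting on top of the keeper's front lip it reads about 0.09. It falls by its own weight (0.27 to 0.45 kg, about 3 N to lift at the knob), but friction on the lip can hold it half-dropped while the buffer presses it there; held off the lip it falls freely.
- latch_pivot (a point): Pivot of the latch bar, on the gate 20 mm from the hinge axis, axis across the gate. The bar is flat steel, 8 mm thick across the gate, 18 mm tall, lying above the gate's top rail; its tip is 220 mm from the hinge axis, 45 mm past the gate's end. Fully down, its underside is 108 mm above the bench.
- knob (a point): Centre of the black ball knob, 28 mm across, on a 12 mm stem; the ball's underside is 16 mm above the bar's top. It is fixed on the latch bar 130 mm from its pivot and 39 mm above the bar's centre line: 150 mm from the hinge axis and 156 mm above the bench with the bar down. Pinch it from above to lift the bar and swing the gate.
- keeper_post: Fixed post at the shut gate's free end with a 70 mm rail along the guard's x, on which the steel keeper block is clamped. Origin at bench level under the rail's middle, in line with the bar at gate angle 0, 195 mm from the hinge axis; axes as the guard's. Forces on it include those on the keeper.
- keeper_rail (a point): Middle of the rail's top, 94 mm above the bench. The keeper block on it is 12 mm wide; front (-x) to back: square lip 12 mm thick, top 124 mm above the bench; notch 12 mm wide, floor at 106 mm; back stop 12 mm thick, top 140 mm. The notch is clamped up to 8 mm before or behind this point along x: NOT measured, only felt or seen. It does not shift.
- insert_box_yellow: Small yellow carton, 30 x 66 x 31 mm, by the keeper side of the guard. Bystander, loose on the bench; leave it. Origin at the centre of its underside.
- black_cap: Black round cap, 36 mm across, 17 mm high, in front of the keeper side. Bystander, loose on the bench; leave it. Origin at the centre of its underside.
- extension_0: Short steel socket extension, 75 mm long, 18 mm thick, lying by the keeper side. Bystander, loose on the bench; leave it. Origin at the centre of its underside.
- wood_block: Wood block, 48 x 68 x 22 mm, in front of the hinge side. Bystander, loose on the bench; leave it. Origin at the centre of its underside.
- marker_2: Green marker pen, 133 mm long, 22 mm thick, lying by the hinge side. Bystander, loose on the bench; leave it. Origin at the centre of its underside.

How it is judged:
By the outcome, as a careful person would: the job done as asked, in the order asked, and still so for the second after the job is handed in, with the robot touching nothing.
It also fails if it takes over 58 s, if anything falls off the work surface, if the arm or the gripper's body presses on something with over 40 N, if the wrist force passes 120 N, or if a joint passes its speed limit or range.

ROBOT

A 6-joint arm with a two-finger parallel gripper is mounted at the origin on a cart in front of the work surface, level with it; the furniture and walls round the work are solid. World frame = base frame: x ahead of the robot, y to its left, z up, the work surface at z = 0. Lengths are in m, angles in degrees, forces in N, time in s.
With the tool pointing down it reaches from about 0.35 to 0.875 m from the base axis. Payload 4.2 kg.
Tool frame: the origin (TCP) lies at the very end of the fingers, on their centre line; the grasp point (between the pads) lies 19 mm behind it; z points along the fingers, y is the line along which they close (so a half turn about z gives the same grasp; the last joint's range is limited). The gripper opens to 87 mm and grips with 3 to 60 N. Pads are 19 mm wide; open, the fingers measure 117 mm over their backs; the gripper's body (75 mm by 190 mm) begins 51 mm behind the grasp point.
Start: joints at [-61.902, 22.042, 0.453, 0, -68.411, -14.817], TCP at [0.144, -0.608, 0.223] pointing down, gripper open.
Joint ranges: [-179.83, 179.83], [-69.29, 118.12], [-61.27, 80.66], [-181.25, 117.63], [-171.15, -9.14], [-177.46, 177.46]. Speed limits (degrees/s): [159.86, 159.86, 180, 180, 180, 180].

INTERFACE

Orientations are given as a 3x3 rotation matrix whose columns are the frame's x, y, z axes.
In Python, from station import sense, cams, r gives the robot as it stands. The module is installed in compiled form; this text tells all that it offers.
- The arm moves only by the tool step_arm, never from a script. Its argument "targets" is text: rows parted by semicolons, each of 4 numbers parted by spaces: the shift along the tool's x, y, z in cm, then the turn about the tool's z in degrees. In form: x y z turn; .... A call has 1 to 12 rows; each row shifts and turns the commanded pose from where the row before left it, along the tool's axes as they then stand; what a row does not reach is not made up. A row lasts 1/12 s, in which the tool goes at most 41.7 mm and 7.16 degrees, less where a joint would pass 70% of its speed; a pose out of reach is approached as far as the arm can. A call with a gripper value outside its range is refused whole. "claw" is the finger opening in cm, from 0 to 8.7, set as the call begins (left out, the last holds). The fingers move at their own pace and stop on an object; the grip force is fixed at half the most. Time passes only in rows, so rows that do not move let the fingers close. It gives the time, the measured TCP pose, the force, the opening and the grip force at its end, in the units of the state.
- sense(): the state, without advancing time (a new reading comes with each control period).
- cams.capture(name): name is "side" or "top"; returns a dict with "frame" (400x640x3 uint8, blue, green, red), "vertical_fov" (degrees; the focal length in pixels is half the picture's height over the tangent of half this angle, whatever the lens; pixels are square), "cx", "cy" (the principal point, pixels), "dist_coeffs" ([k1, k2, p1, p2, k3] as OpenCV has them; the pictures are not rectified), "eye" and "rotation" of the camera in the world. Camera axes: x right, y down, z forward; pixel columns grow to the right and rows downward; lengths in m; the calibration is good to about 2 mm. A picture is of the moment at which its call begins. There is no depth.
- r.finish_job(): hands the job in; it is judged then, once.
The state is a dict: "time_s": time; "joints": joint angles; "joint_velocities": joint speeds; "effort": joint torques, N m; "tcp_pos": TCP position; "ee_rot": TCP orientation; "wrist_force": force on the tool from outside, world axes, zero at the start; "moment": the same for the moment, N m; "gripper_width": opening from 0.0 (shut) to 1.0 (fully open); "gripper_force": force on a finger pad.
Only numpy, scipy, OpenCV 4.12 (cv2) and the standard library are available. Lean on these libraries where they do the work, as an engineer would, in place of code of your own. Each camera call takes 0.05 s, during which the arm holds its last target. There are 200 camera calls.

## Working session

There is one attempt and no reset: what is moved stays moved. The work goes in short steps, Python scripts to look and compute and a tool call to move; the robot and the scene stay as the last step left them, time stands still between calls to the robot, and variables do not carry over. Pictures are saved under pics/ and viewed, at most 10 in all, crops included, and the job is handed in when it is done.

Besides the shell and the picture viewer there is one more tool, called after "Emit:" as name(argument=value, ...) on one line, values as JSON. step_arm: Moves the arm, as the interface text tells. Its arguments: {"type":"object","properties":{"targets":{"type":"string"},"claw":{"type":"number"}},"required":["targets"]}

```bash
mkdir -p pics; cat > h.py <<'E'
import numpy as np, cv2
from station import sense, cams, r
def cap(n,f=None):
    c=cams.capture(n)
    if f: cv2.imwrite('pics/'+f,c['frame'])
    return c
def K(c):
    f=200/np.tan(np.radians(c['vertical_fov'])/2)
    return np.array([[f,0,c['cx']],[0,f,c['cy']],[0,0,1.]])
def ray(c,u,v):
    p=cv2.undistortPoints(np.array([[[u,v]]],float),K(c),np.array(c['dist_coeffs'],float))[0,0]
    d=np.array(c['rotation'])@np.array([p[0],p[1],1]); return np.array(c['eye']),d/np.linalg.norm(d)
def onz(c,u,v,z):
    e,d=ray(c,u,v); return e+d*(z-e[2])/d[2]
def proj(c,P):
    R=np.array(c['rotation']).T
    return cv2.projectPoints(np.array(P,float).reshape(-1,3),cv2.Rodrigues(R)[0],-R@np.array(c['eye']),K(c),np.array(c['dist_coeffs'],float))[0][:,0]
def two(a,b):
    (e1,d1),(e2,d2)=a,b
    s=np.linalg.lstsq(np.array([d1,-d2]).T,e2-e1,rcond=None)[0]
    return (e1+s[0]*d1+e2+s[1]*d2)/2,np.linalg.norm(e1+s[0]*d1-e2-s[1]*d2)
E
python3 - <<'E'
from h import *
for n in('top','side'):
    c=cap(n,n+'0.png');print(n,c['eye'],c['rotation'],c['vertical_fov'],c['cx'],c['cy'])
s=sense();print(s['time_s'],s['ee_rot'],s['gripper_width'])
E
```

```text
top [0.49242822 0.01238127 0.98890618] [[ 4.29833362e-03 -9.91120124e-01  1.32900051e-01]
 [-9.99990762e-01 -4.26056133e-03  5.68591436e-04]
 [ 2.68640547e-06 -1.32901268e-01 -9.91129282e-01]] 47.322568031801865 316.7553578379166 197.2476131231962
side [ 0.45188796 -0.77722257  0.56961368] [[ 0.98452009 -0.07229056  0.15966922]
 [-0.17471179 -0.47752776  0.86107086]
 [ 0.01399919 -0.87563766 -0.48276569]] 47.1927082919821 316.0097149816027 202.22790938824937
0.1 [[-9.73290116e-01 -2.29577959e-01 -5.57504263e-04]
 [-2.29578607e-01  9.73288345e-01  1.86025635e-03]
 [ 1.15538546e-04  1.93856017e-03 -9.99998114e-01]] 0.9955515182493632
```

View pics/top0.png

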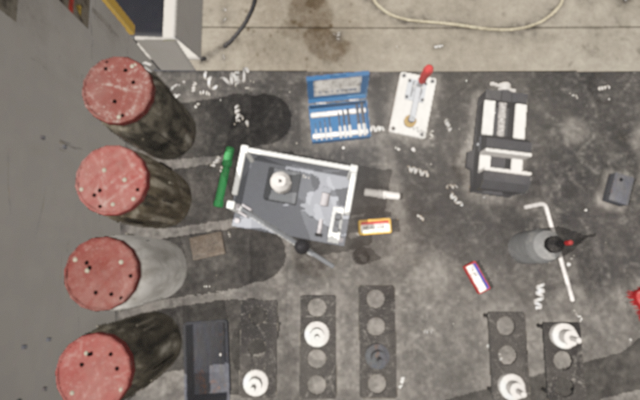

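View pics/side0.png

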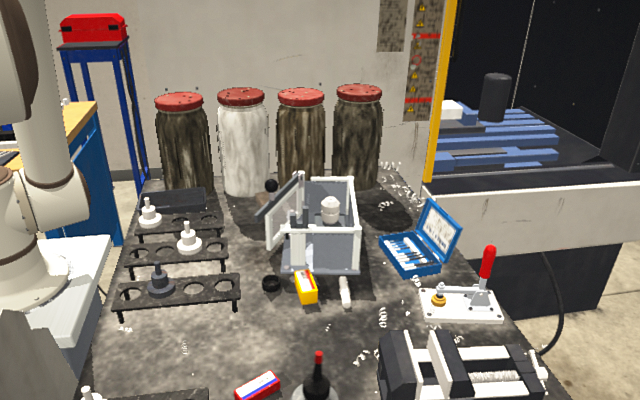

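The top view shows the guard at about (295,195), knob (302,246), bar to (335,266), and hinge near (235,207). In the side view the knob is at (271,186). I'll zoom in next.

```bash
python3 - <<'E'
from h import *
a=cv2.imread('pics/top0.png')[135:285,210:410]; b=cv2.imread('pics/side0.png')[160:310,235:385]
a=cv2.resize(a,None,fx=4,fy=4,interpolation=cv2.INTER_CUBIC); b=cv2.resize(b,None,fx=4,fy=4,interpolation=cv2.INTER_CUBIC)
cv2.imwrite('pics/topz.png',a);cv2.imwrite('pics/sidez.png',b)
E
```

```text
(no output)
```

View pics/topz.png

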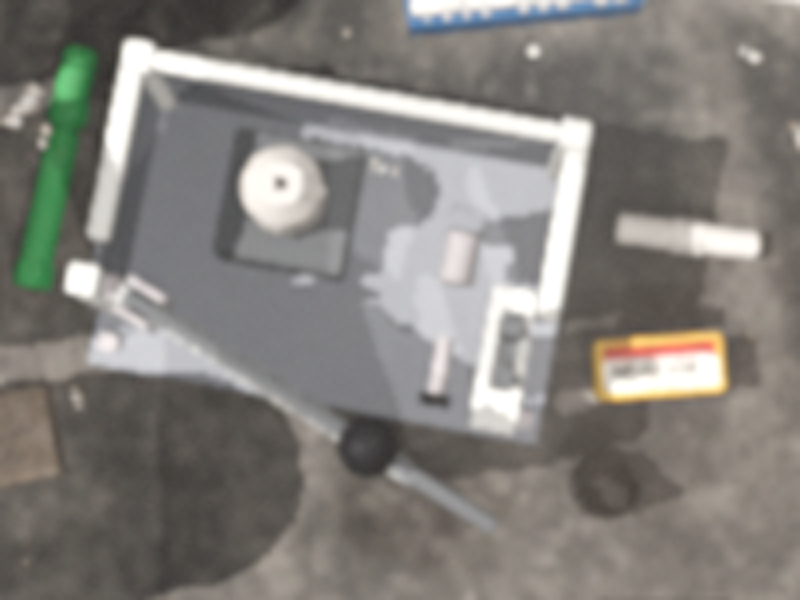

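View pics/sidez.png

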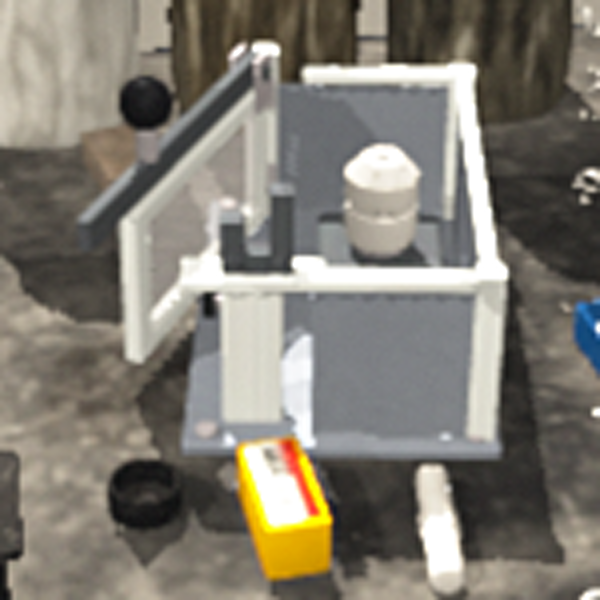

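The crops show the knob at topz (368,445) and sidez (145,102), the keeper's U shape at sidez lip (220–243,210) with back stop (272–292,185), and the base's front corners at topz (90,362) and (540,441).

```bash
cat > m1.py <<'E'
from h import *
from scipy.optimize import least_squares
T=cap('top');S=cap('side')
t=lambda u,v:(210+(u+.5)/4-.5,135+(v+.5)/4-.5); s=lambda u,v:(235+(u+.5)/4-.5,160+(v+.5)/4-.5)
def blob(c,box):
    x0,y0,x1,y1=box;g=cv2.cvtColor(c['frame'],6)[y0:y1,x0:x1]
    m=(g<45).astype(np.uint8);n,l,st,ce=cv2.connectedComponentsWithStats(m);i=1+np.argmax(st[1:,4]);return ce[i]+[x0,y0],st[i]
kt,a=blob(T,(290,234,315,258));ks,b=blob(S,(260,176,281,197));print(kt,a,ks,b)
kn,e=two(ray(T,*kt),ray(S,*ks));print('knob',kn,e)
# guard pose fit from correspondences
obs=[(T,t(90,362),(-80,122.5,8)),(T,t(540,441),(-80,-122.5,8)),(S,s(183,452),(-80,-122.5,8)),(S,s(500,455),(80,-122.5,8))]
def pose(p,q):
    c,sn=np.cos(p[2]),np.sin(p[2]);q=np.array(q)/1000
    return np.array([p[0]+c*q[0]-sn*q[1],p[1]+sn*q[0]+c*q[1],q[2]])
f=lambda p:np.concatenate([(proj(c,pose(p,q))[0]-uv) for c,uv,q in obs])
o=least_squares(f,[.55,.05,0.]);p=o.x;print('guard',p,np.degrees(p[2]),o.fun.round(1))
h=pose(p,(-55,100,117));print('hinge',h,'knob r',np.linalg.norm((kn-h)[:2]))
c,sn=np.cos(p[2]),np.sin(p[2]);Ri=np.array([[c,sn],[-sn,c]])
d=Ri@(kn-h)[:2];print('gate ang',np.arctan2(-d[0],-d[1]))
for uv,z in (((220,208),.124),((243,213),.124),((272,184),.14),((292,184),.14)):
    w=onz(S,*s(*uv),z);print('keeper guardframe',Ri@(w[:2]-p[:2])*1000)
for uv,z in (((82,280),.12),):
    print('hinge cap',onz(T,*t(*uv),z))
tip=onz(T,*t(492,528),.117);print('tip r',np.linalg.norm((tip-h)[:2]))
for nm,uv,q in(('backR',(575,128),(80,-122.5,100)),('backL',(138,50),(80,122.5,100))):print(nm,t(*uv),proj(T,pose(p,q)))
E
python3 m1.py
```

```text
Traceback (most recent call last):
  File "m1.py", line 8, in <module>
    kt,a=blob(T,(290,234,315,258));ks,b=blob(S,(260,176,281,197));print(kt,a,ks,b)
         ~~~~^^^^^^^^^^^^^^^^^^^^^
  File "m1.py", line 7, in blob
    m=(g<45).astype(np.uint8);n,l,st,ce=cv2.connectedComponentsWithStats(m);i=1+np.argmax(st[1:,4]);return ce[i]+[x0,y0],st[i]
                                                                                ~~~~~~~~~^^^^^^^^^^
ValueError: attempt to get argmax of an empty sequence
```

```bash
sed -i 's/g<45/g<(g.min()+28)/' m1.py; python3 m1.py
```

```text
[303.02083333 245.70833333] [  5   5  20  15 192] [270.95689655 185.87931034] [  5   4  13  12 116]
knob [0.51328285 0.03747063 0.15753382] 0.003913079411439176
guard [ 0.6189249   0.05860518 -0.1844221 ] -10.566607961074737 [ 0.4  0.   0.   1.7  0.2 -0.9  1.3 -0.3]
hinge [0.58319542 0.16699523 0.117     ] knob r 0.14718827613050003
gate ang 0.3105275249117019
keeper guardframe [-62.66913429 -83.45608288]
keeper guardframe [-51.28966541 -87.90235064]
keeper guardframe [-37.29455167 -87.31448277]
keeper guardframe [-27.71919503 -86.9909128 ]
hinge cap [0.59397466 0.17868776 0.12      ]
tip r 0.21282849001453702
backR (353.375, 166.625) [[361.97701013 165.7019482 ]]
backL (244.125, 147.125) [[241.046069   143.05063638]]
```

```bash
cat >> m1.py <<'E'
print('-----')
k1=onz(T,*t(368,446),.156);k2=onz(S,*ks,.156);print('knob top/side',k1,k2)
print('tip',onz(T,*t(492,528),.117))
# bar far end near hinge + samples of the bar's top edge line in top view (z=.126)
for uv in ((150,312),(225,358),(300,402),(400,466),(450,498)):print(uv,onz(T,*t(*uv),.122))
print('tip side',onz(S,*s(88,225),.117), 'side hingecap',onz(S,*s(268,45),.13))
print('keeper side pts',[onz(S,*s(*u),z)[:2].round(4) for u,z in (((220,208),.124),((243,213),.124),((272,184),.14),((292,184),.14))])
print('keeper top pts',[onz(T,*t(*u),z)[:2].round(4) for u,z in (((515,325),.14),((510,378),.124))])
print('rail ends top',[onz(T,*t(*u),.094)[:2].round(4) for u in ((512,290),(495,420))])
E
python3 m1.py | sed 1,/-----/d
```

```text
knob top/side [0.51451664 0.03992723 0.156     ] [0.51148839 0.04082359 0.156     ]
tip [ 0.47734153 -0.01764203  0.117     ]
(150, 312) [0.57852294 0.14549416 0.122     ]
(225, 358) [0.55672005 0.10935126 0.122     ]
(300, 402) [0.53600675 0.07343992 0.122     ]
(400, 466) [0.50610904 0.02588352 0.122     ]
(450, 498) [0.49127449 0.00227289 0.122     ]
tip side [ 0.47820243 -0.006626    0.117     ] side hingecap [0.59074462 0.15687073 0.13      ]
keeper side pts [array([ 0.542 , -0.0119]), array([ 0.5524, -0.0184]), array([ 0.5663, -0.0204]), array([ 0.5757, -0.0218])]
keeper top pts [array([ 0.5714, -0.0276]), array([ 0.5477, -0.026 ])]
rail ends top [array([ 0.5929, -0.0284]), array([ 0.529 , -0.0199])]
```

Emit:
step_arm(targets="-2.1 2.27 0 0;-2.1 2.27 0 0;-2.1 2.27 0 0;-2.1 2.27 0 0;-2.1 2.27 0 0;-2.1 2.27 0 0;-2.1 2.27 0 0;-2.1 2.27 0 0;-2.1 2.27 0 0;-2.1 2.27 0 0;-2.1 2.27 0 0;-2.1 2.27 0 0", claw=8.7)

```text
time_s: 1.4
tcp_pos: [0.3268, -0.2839, 0.2229]
ee_rot: [[-0.973, -0.23, 0.001], [-0.23, 0.973, -0.0], [-0.001, -0.001, -1.0]]
wrist_force: [1.1, -0.0, 0.2]
gripper_width: 0.997
gripper_force: 0.0
```

Emit:
step_arm(targets="-2.1 2.27 0 0;-2.1 2.27 0 0;-2.1 2.27 0 0;-2.1 2.27 0 0;-2.1 2.27 0 0;-2.1 2.27 0 0;-2.1 2.27 0 0;-2.1 2.27 0 0;-2.1 2.27 0 0;-2.1 2.27 0 0;-2.1 2.27 0 0;-2.1 2.27 0 0")

```text
time_s: 2.4
tcp_pos: [0.5095, 0.0393, 0.2228]
ee_rot: [[-0.973, -0.23, 0.001], [-0.23, 0.973, 0.0], [-0.001, 0.0, -1.0]]
wrist_force: [0.4, -1.0, 0.0]
gripper_width: 0.998
gripper_force: 0.0
```

Emit:
step_arm(targets="0 0 0 -6.8;0 0 0 -6.8;0 0 0 -6.8;0 0 0 -6.8;0 0 0 -6.8;0 0 0 -6.8;0 0 0 -4.2;0 0 0 0;0 0 0 0")

```text
time_s: 3.15
tcp_pos: [0.509, 0.0378, 0.2226]
ee_rot: [[-0.528, -0.85, 0.0], [-0.85, 0.528, 0.0], [-0.0, -0.0, -1.0]]
wrist_force: [-0.6, -0.5, 0.4]
gripper_width: 1.003
gripper_force: 0.0
```

Emit:
step_arm(targets="-0.4 -0.2 1.5 0;0 0 2.5 0;0 0 2.5 0;0 0 1.5 0;0 0 0.5 0;0 0 0 0;0 0 0 0", claw=6)

```text
time_s: 3.73
tcp_pos: [0.5134, 0.0402, 0.1383]
ee_rot: [[-0.526, -0.85, 0.001], [-0.85, 0.526, -0.0], [-0.001, -0.001, -1.0]]
wrist_force: [0.3, 0.1, 0.3]
gripper_width: 0.699
gripper_force: 0.0
```

```bash
python3 - <<'E'
from h import *
c=cap('top');s=cap('side')
a=cv2.resize(c['frame'][180:300,230:390],None,fx=4,fy=4,interpolation=2)[:, :640]; b=cv2.resize(s['frame'][150:270,235:325],None,fx=4,fy=4,interpolation=2)
a=cv2.resize(a,(427,320));b=cv2.resize(b,(360,480))
o=np.zeros((480,800,3),np.uint8);o[:320,:427]=a;o[:,430:790]=b;cv2.imwrite('pics/g1.png',o)
E
```

```text
(no output)
```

View pics/g1.png

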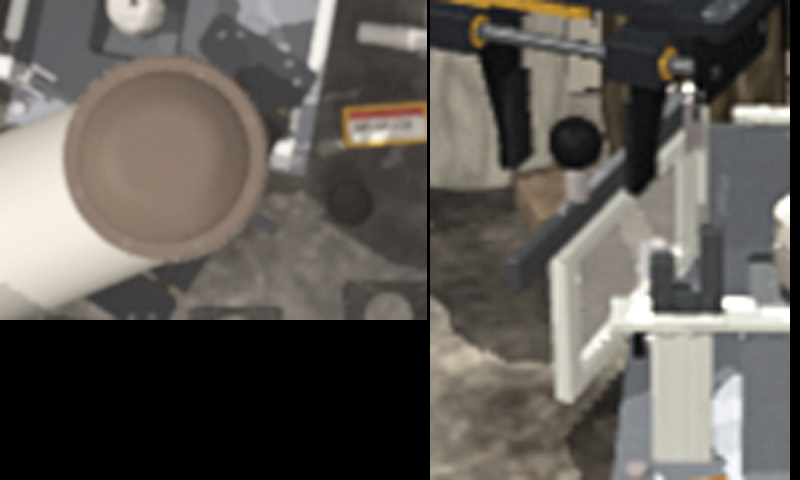

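The side picture shows the knob (575,142) midway between the fingertips (510,165) and (640,190). I'm closing the gripper.

Emit:
step_arm(targets="0 0 0 0;0 0 0 0;0 0 0 0;0 0 0 0;0 0 0 0;0 0 0 0", claw=2)

```text
time_s: 4.33
tcp_pos: [0.5128, 0.0401, 0.1376]
ee_rot: [[-0.526, -0.851, 0.0], [-0.851, 0.526, 0.0], [-0.0, -0.0, -1.0]]
wrist_force: [-0.8, 0.5, -0.1]
gripper_width: 0.322
gripper_force: 0.2
```

Emit:
step_arm(targets="0 0 0 0;0 0 0 0;0 0 0 0")

```text
time_s: 4.58
tcp_pos: [0.5128, 0.0401, 0.1376]
ee_rot: [[-0.526, -0.851, 0.0], [-0.851, 0.526, -0.0], [0.0, -0.0, -1.0]]
wrist_force: [0.1, 1.0, 0.9]
gripper_width: 0.298
gripper_force: 30.0
```

Emit:
step_arm(targets="-0.1 0 -0.3 0;-0.1 0 -0.3 0;0 0 0 0")

```text
time_s: 4.83
tcp_pos: [0.5137, 0.0418, 0.1437]
ee_rot: [[-0.526, -0.851, -0.001], [-0.851, 0.526, -0.0], [0.0, 0.0, -1.0]]
wrist_force: [0.1, -1.5, -2.6]
gripper_width: 0.303
gripper_force: 30.0
```

Emit:
step_arm(targets="-0.16 0 -0.4 0;-0.16 0 -0.4 0;-0.16 0 -0.4 0;-0.16 0 -0.4 0;0 0 0 0")

```text
time_s: 5.25
tcp_pos: [0.5178, 0.0477, 0.1605]
ee_rot: [[-0.525, -0.851, 0.001], [-0.851, 0.525, 0.0], [-0.001, -0.001, -1.0]]
wrist_force: [-0.0, 0.7, -4.4]
gripper_width: 0.297
gripper_force: 30.0
```

Emit:
step_arm(targets="-0.01 -0.5 0 -2;-0.01 -0.5 0 -2;-0.01 -0.5 0 -2;-0.01 -0.5 0 -2;0 0 0 0")

```text
time_s: 5.67
tcp_pos: [0.5354, 0.0379, 0.1594]
ee_rot: [[-0.402, -0.916, -0.0], [-0.916, 0.402, -0.0], [0.0, 0.0, -1.0]]
wrist_force: [-0.4, 1.1, -3.2]
gripper_width: 0.305
gripper_force: 30.0
```

Emit:
step_arm(targets="-0.01 -0.5 0 -2;-0.01 -0.5 0 -2;-0.01 -0.5 0 -2;0 0 0 0;0 0 0 0")

```text
time_s: 6.08
tcp_pos: [0.5478, 0.0329, 0.1589]
ee_rot: [[-0.306, -0.952, -0.002], [-0.952, 0.306, 0.0], [0.001, 0.002, -1.0]]
wrist_force: [-2.8, 2.7, -4.7]
gripper_width: 0.296
gripper_force: 30.0
```

```bash
python3 - <<'E'
from h import *
s=cap('side');b=cv2.resize(s['frame'][165:255,265:355],None,fx=6,fy=6,interpolation=2)
cv2.imwrite('pics/g2.png',b);q=sense();print(q['tcp_pos'],q['wrist_force'],q['time_s'])
E
```

```text
[0.54780972 0.03291969 0.15899661] [-2.77794315  2.46153507 -3.76140207] 6.1333
```

View pics/g2.png

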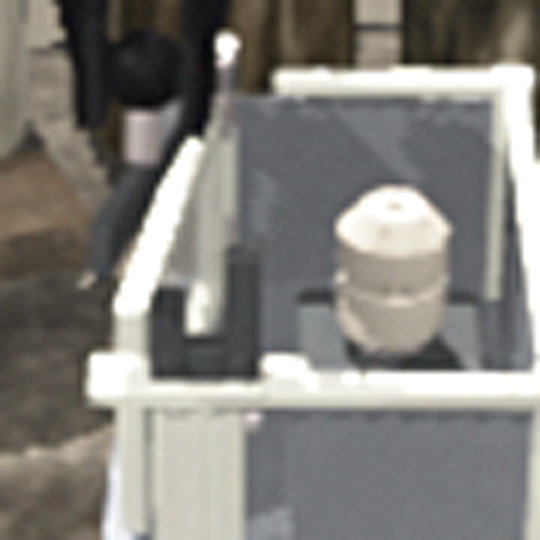

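Emit:
step_arm(targets="0.1 0 0.25 0;0.1 0 0.25 0;-0.01 -0.5 0 -2;-0.01 -0.5 0 -2;0 0 0 0;0 0 0 0")

```text
time_s: 6.63
tcp_pos: [0.5571, 0.0279, 0.1541]
ee_rot: [[-0.239, -0.971, -0.002], [-0.971, 0.239, -0.0], [0.001, 0.002, -1.0]]
wrist_force: [-4.0, 2.0, -2.8]
gripper_width: 0.304
gripper_force: 30.0
```

Emit:
step_arm(targets="0 -0.25 0 -1;0 -0.25 0 -1;0 -0.25 0 -1;0 0 0 0;0 0 0 0")

```text
time_s: 7.05
tcp_pos: [0.5641, 0.0263, 0.1541]
ee_rot: [[-0.187, -0.982, -0.002], [-0.982, 0.187, -0.0], [0.001, 0.002, -1.0]]
wrist_force: [-5.3, 0.9, -3.1]
gripper_width: 0.301
gripper_force: 30.0
```

```bash
python3 - <<'E'
from h import *
s=cap('side');b=cv2.resize(s['frame'][165:255,265:355],None,fx=6,fy=6,interpolation=2)
cv2.imwrite('pics/g3.png',b);q=sense();print(q['tcp_pos'],q['wrist_force'],q['time_s'])
E
```

```text
[0.56415368 0.02635682 0.15417113] [-4.22219625  1.08284773 -2.9955543 ] 7.1
```

View pics/g3.png

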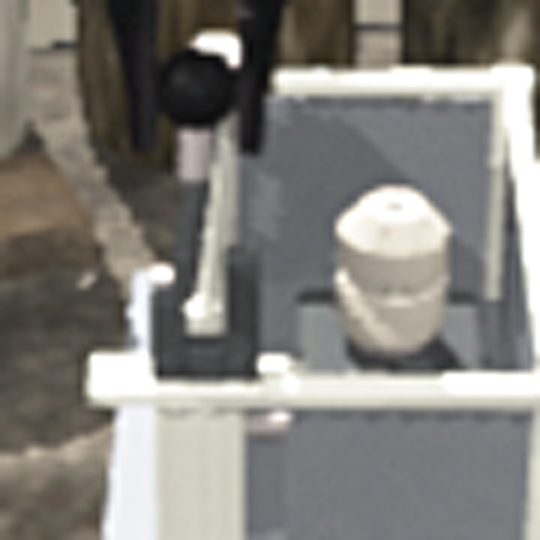

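The bar has passed over the lip. Its tip is at x≈188 and the notch centre at x≈209, so about 6 mm remains at the keeper, which agrees with the estimate of about 1.7°.

Emit:
step_arm(targets="0 -0.15 0 -0.6;0 -0.15 0 -0.6;0 -0.12 0 -0.5;0 0 0 0;0 0 0 0")

```text
time_s: 7.52
tcp_pos: [0.5678, 0.0256, 0.1539]
ee_rot: [[-0.159, -0.987, -0.003], [-0.987, 0.159, -0.0], [0.001, 0.003, -1.0]]
wrist_force: [-5.6, 1.9, -2.6]
gripper_width: 0.301
gripper_force: 30.0
```

```bash
python3 - <<'E'
from h import *
s=cap('side');b=cv2.resize(s['frame'][165:255,265:355],None,fx=6,fy=6,interpolation=2)
cv2.imwrite('pics/g4.png',b);q=sense();print(q['tcp_pos'],q['wrist_force'],q['time_s'])
E
```

```text
[0.56776781 0.0255784  0.15394717] [-5.42720019  1.81959848 -3.43136438] 7.5667
```

View pics/g4.png

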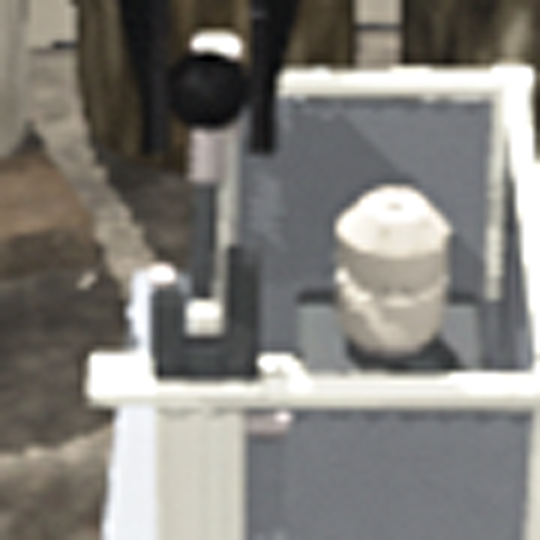

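The bar (centre x≈203) is nearly over the notch (centre x≈207). I'll move it another 1 mm, then lower gently while watching the force.

Emit:
step_arm(targets="0 -0.1 0 -0.4;0.07 0 0.2 0;0.07 0 0.2 0;0.07 0 0.2 0;0.07 0 0.2 0;0 0 0 0")

```text
time_s: 8.07
tcp_pos: [0.5681, 0.0222, 0.1458]
ee_rot: [[-0.152, -0.988, -0.004], [-0.988, 0.152, -0.001], [0.001, 0.004, -1.0]]
wrist_force: [-6.8, 1.2, -1.4]
gripper_width: 0.3
gripper_force: 30.0
```

Emit:
step_arm(targets="0.06 0 0.2 0;0.06 0 0.2 0;0.06 0 0.2 0;0 0 0 0;0 0 0 0")

```text
time_s: 8.48
tcp_pos: [0.5678, 0.0203, 0.1402]
ee_rot: [[-0.152, -0.988, -0.004], [-0.988, 0.152, -0.001], [0.002, 0.003, -1.0]]
wrist_force: [-6.1, 0.6, -2.0]
gripper_width: 0.307
gripper_force: 30.0
```

Emit:
step_arm(targets="0.04 0 0.1 0;0.04 0 0.1 0;0.02 0 0.05 0;0 0 0 0;0 0 0 0")

```text
time_s: 8.9
tcp_pos: [0.5678, 0.0196, 0.1378]
ee_rot: [[-0.152, -0.988, -0.003], [-0.988, 0.152, -0.001], [0.001, 0.003, -1.0]]
wrist_force: [-6.8, 1.5, -1.7]
gripper_width: 0.301
gripper_force: 30.0
```

```bash
python3 - <<'E'
from h import *
s=cap('side');b=cv2.resize(s['frame'][165:255,265:355],None,fx=6,fy=6,interpolation=2)
cv2.imwrite('pics/g5.png',b);q=sense();print(q['tcp_pos'],q['wrist_force'],q['time_s'])
E
```

```text
[0.56785029 0.01959035 0.13786761] [-6.67759931  1.84107136 -2.01924258] 8.95
```

View pics/g5.png

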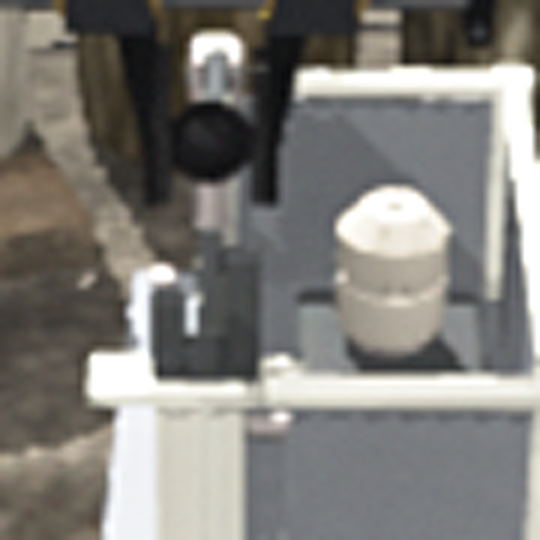

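The bar is in the notch (bar x≈200–228, gap on the lip side) and looks fully down. I'll lower slightly to take off the remaining load.

Emit:
step_arm(targets="0 0.05 0.08 0;0 0 0.07 0;0 0 0 0;0 0 0 0")

```text
time_s: 9.28
tcp_pos: [0.5683, 0.0195, 0.1377]
ee_rot: [[-0.151, -0.989, -0.001], [-0.989, 0.151, -0.001], [0.001, 0.001, -1.0]]
wrist_force: [-7.5, -0.4, 2.5]
gripper_width: 0.306
gripper_force: 30.0
```

The downward motion has stopped (+2.5 N), so the bar is seated. Releasing and rising.

Emit:
step_arm(targets="0 0 0 0;0 0 0 0;0 0 0 0;0 0 0 0;0 0 0 0;0 0 0 0", claw=6)

```text
time_s: 9.78
tcp_pos: [0.5703, 0.0202, 0.1374]
ee_rot: [[-0.15, -0.989, 0.003], [-0.989, 0.15, 0.0], [-0.001, -0.003, -1.0]]
wrist_force: [-0.2, 0.4, -0.1]
gripper_width: 0.647
gripper_force: 0.0
```

Emit:
step_arm(targets="0 0 -1 0;0 0 -2 0;0 0 -2.5 0;0 0 -2.5 0;0 0 -2 0;0 0 0 0;0 0 0 0;0 0 0 0;0 0 0 0")

```text
time_s: 10.53
tcp_pos: [0.5685, 0.02, 0.2356]
ee_rot: [[-0.15, -0.989, -0.002], [-0.989, 0.15, -0.0], [0.001, 0.002, -1.0]]
wrist_force: [0.1, -0.1, 0.3]
gripper_width: 0.689
gripper_force: 0.0
```

```bash
python3 - <<'E'
from h import *
s=cap('side');b=cv2.resize(s['frame'][160:310,235:385],None,fx=4,fy=4,interpolation=2)
cv2.imwrite('pics/g6.png',b);q=sense();print(q['tcp_pos'],q['wrist_force'],q['time_s'])
E
```

```text
[0.56852116 0.01998769 0.23546814] [ 0.27308811 -0.12511226  0.10667501] 10.5833
```

View pics/g6.png

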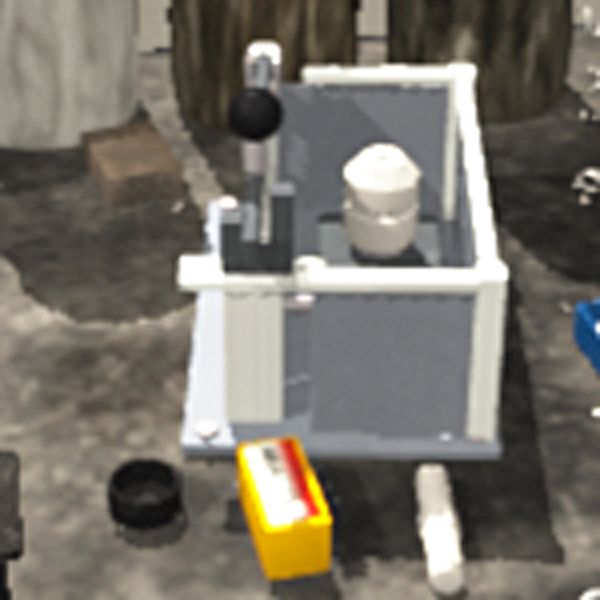

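The gate is shut and the bar lies in the notch against the lip at (253,235). The knob is at its lowered height (255,112), and the carton, cap and extension are unmoved. Handing in.

```bash
python3 -c "
from station import r
print(r.finish_job())"
```

```text
the job is handed in; nothing more can be done
None
```

The gate is latched: the bar passed over the lip and dropped fully into the keeper's notch, and it stayed shut after I let go. Wrist force stayed under about 9 N at every reading, the bystanders I could see had not moved (marker pen not in the last picture), and the job was handed in at about 10.6 s.

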